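Seat the specimen carrier in its stage notches and swing the clip over it

ROBOT

A 6-joint arm with a two-finger parallel gripper is mounted at the origin on the work surface. World frame = base frame: x ahead of the robot, y to its left, z up, the work surface at z = 0. Lengths are in mm, angles in rad, forces in N, time in s.
With the tool pointing down it reaches from about 275 to 750 mm from the base axis. Payload 10.2 kg.
Tool frame: the origin (TCP) lies midway between the tips of the shut fingers; the grasp point (between the pads) lies 19 mm behind it; x points along the fingers, y is the direction in which the jaws open and shut, and the axes are right-handed (so a half turn about x gives the same grasp; the last joint's range is limited). The gripper opens to 85 mm and grips with 20 to 120 N. Pads are 22 mm wide; open, the fingers measure 114 mm over their backs; the gripper's body (76 mm by 85 mm) begins 54 mm behind the grasp point. The pads swing forward as they close: fully open they stand 13 mm farther back than shut.
Start: joints at [1.09, 0.313, 1.498, -0, 1.331, -0.223], TCP at [133.863, 507.653, 231.294] pointing down, gripper open.
Joint ranges: [-2.94, 2.94], [-0.97, 2.17], [0.19, 2.56], [-1.23, 4.37], [0.02, 3.11], [-2.88, 2.88]. Speed limits (rad/s): [2.39, 2.39, 3.01, 3.14, 3.14, 3.14].

INTERFACE

Orientations are given as [roll, pitch, yaw] about the fixed x, y, z axes, in that order (R = Rz(yaw) Ry(pitch) Rx(roll)).
In Python, from workcell import manip gives the robot as it stands. The module is installed in compiled form; this text tells all that it offers.
- The arm moves only by the tool play_rows, never from a script. Its argument "increments" is a list of rows, each a list of 3 entries, a list of its own where there are three numbers: the finger opening in mm, from 0 to 85.4, then the shift along the tool's x, y, z in mm, then the turn about the tool's x in degrees. A call has 1 to 10 rows; each row is the pose to reach, as a shift and turn from the pose commanded when the call began, along the tool's axes at that moment; what a row does not reach only later rows make up. A row lasts 1/10 s, in which the tool goes at most 50 mm and 8.59 degrees, less where a joint would pass 70% of its speed; a pose out of reach is approached as far as the arm can. A call with a gripper value outside its range is refused whole. The fingers move at their own pace and stop on an object; the grip force is fixed at half the most. Time passes only in rows, so rows that repeat a pose let the fingers close. It gives the time, the measured TCP pose, the force and the opening at its end, in the units of the state.
- manip.sense(): the state, without advancing time (a new reading comes with each control period).
- manip.capture(name): name is "scene" or "top" or "wrist"; returns the picture (420x560x3 uint8, blue, green, red); there is no depth.
- manip.get_calibration(name): a dict with "vertical_fov" (degrees; the focal length in pixels is half the picture's height over the tangent of half this angle, whatever the lens; pixels are square), "cx", "cy" (the principal point, pixels), "extrinsics" (4x4, takes a point from camera to world coordinates). Camera axes: x right, y down, z forward; pixel columns grow to the right and rows downward; lengths in mm; the calibration is good to about 2 mm. A picture is of the moment at which its call begins: read the wrist's pose just before it. get_calibration takes no time and is no camera call; for the wrist camera it gives the pose at the moment of the call.
- manip.job_done(): hands the job in, once; it reports no verdict.
The state is a dict: "time": time; "qpos": joint angles; "joint_velocities": joint speeds; "joint_efforts": joint torques, N m; "tool_pos": TCP position; "orientation": TCP orientation; "contact_force": force on the tool from outside, world axes, zero at the start; "wrist_torque": the same for the moment, N m; "finger_gap": finger opening in mm.
Only numpy, scipy, OpenCV 4.12 (cv2) and the standard library are available. Lean on these libraries where they do the work, as an engineer would, in place of code of your own. Each camera call takes 0.05 s, during which the arm holds its last target.

TASK

With a fingertip, push the blue specimen carrier along its rails towards the end of the stage where the red clip is until you feel it drop into the locating notches, without forcing it; then push the red clip round, clockwise seen from above, until it lies straight across the top of the seated carrier, and let go. Only push: never lift or tip the carrier, and leave the jar, dish and lens standing beside the stage alone.

Things in the scene. Friction and masses are not known exactly. Their poses are not given: they have to be found in the camera images.
- stage: Fixed black stage plate, 185 x 340 mm, its top 30 mm above the table. Origin on the table surface; z up; +y is the way the carrier must be pushed. The plate spans x -105 to 80, y -200 to 140 mm. Two aluminium guides, 8 mm thick, tops 52 mm above the table, stand at x = +-66.5 mm from y = -190 to 110 mm; the carrier runs between them with 2.5 mm play a side.
- mid (a point): Centre line of the rails at the stage's x = 0, y = 0, at the height of the strips' tops, 36 mm. Between the guides lie four white runner strips, each with one notch 6 mm deep. They are reset daily: the carrier drops home with its origin anywhere from y = -20 to +20 mm of this point (stage axes), so feel for it. There it sinks 6 mm and further pushing meets a solid stop.
- carrier: Loose carrier, 0.4 to 0.65 kg: aluminium board 120 (x) by 110 (y) by 10 mm on four brass feet 8 mm high, topped by a closed blue chamber 100 by 110 mm, 40 mm tall in all. Origin: centre, underside of the feet; axes as the stage's. Starts 50 to 95 mm short of home, origin 36 mm above the table; seated 30 mm, top at 70 mm. About 1 to 3 N slides it; keep below 45 N.
- push_face (a point): Middle of the carrier's flat rear (-y) face, where a fingertip pushes it; 24 mm above the carrier's origin. The face (board and chamber flush) is 100 mm wide and reaches from 8 to 40 mm above the carrier's origin.
- clip (a joint): Angle of the red clip about its vertical pivot, rad. 0: the arm points along the stage's +y, clear of the carrier. Grows as it turns clockwise seen from above; at 1.57 it points along the stage's +x, straight across the carrier; stop at 1.62. Starts at 0 to 0.3. Stays where left; about 1 N at its end moves it. A carrier that has not dropped stands 3 mm too high and blocks it.
- clip_pivot (a point): On the clip's pivot axis, half way up the arm: 83 mm above the table, at x = -84, y = 30 mm of the stage. The pivot's round steel hub is 24 mm in diameter, its top 95 mm above the table.
- clip_tip (a point): On the outer end of the clip arm, half way up, 105 mm from the pivot axis. The arm is a straight bar 12 mm wide and 20 mm tall, from 73 to 93 mm above the table; it passes 3 mm over the seated carrier's top.
- jar: Loose amber jar with an orange cap, 44 mm in diameter, 65 mm tall; beside the stage on its +x side. Origin: centre of underside. Leave alone.
- dish: Loose flat glass dish, 62 mm in diameter, 14 mm tall; beside the stage on its +x side. Origin: centre of underside. Leave alone.
- objective: Loose dark lens barrel, 34 mm in diameter, 52 mm tall; beside the stage on its +x side. Origin: centre of underside. Leave alone.
Mind the look-alikes: they are no part of the job. What is meant by the carrier is not green or orange, and is the larger of those in its own colour.

How it is judged (in metres and radians):
On the way, in this order (a step that is already met when the one before it is completed fails the run):
1. the carrier has dropped flat into the locating notches (z of carrier in the frame of stage between 0.027 and 0.0325 m and y of carrier in the frame of stage between -0.03 and 0.03 m and angle between carrier's own z axis and vertical below 0.03 rad), for 0.2 s.
2. the clip lies across the carrier (value of joint clip above 1.35 rad), for 0.2 s.
At the end, for the whole second after the job is handed in: The carrier lies flat (within 0.03 rad) and at rest in the notches, its origin 27 to 32.5 mm above the stage's underside, between the guides and within 30 mm of the stage's y = 0; the clip stands at more than 1.35 rad, across the carrier's top (all of step 1 and x of carrier in the frame of stage between -0.01 and 0.01 m and linear speed of carrier below 0.01 m/s and value of joint clip above 1.35 rad); the robot touches nothing.
It fails at once if the carrier is lifted off its rails (z of carrier in the frame of stage above 0.044 m).
It fails at once if the carrier is tipped (angle between carrier's own z axis and vertical above 0.17 rad).
It fails at once if the carrier is forced (over 45 N from the fingers) (contact force between the fingers and carrier above 45 N).
It fails at once if the jar, the dish or the lens is moved over 15 mm or tipped (distance of any of jar, dish, objective from where it was at the start of the episode above 0.015 m or angle between any of jar, dish, objective's own z axis and vertical above 0.3 rad).
It also fails if it takes over 54 s, if anything falls off the work surface, if the arm or the gripper's body presses on something with over 40 N, if the wrist force passes 120 N, or if a joint passes its speed limit or range.

## Working session

There is one attempt and no reset: what is moved stays moved. The work goes in short steps, Python scripts to look and compute and a tool call to move; the robot and the scene stay as the last step left them, time stands still between calls to the robot, and variables do not carry over. Pictures are saved under pics/ and viewed, and the job is handed in when it is done.

Besides the shell and the picture viewer there is one more tool, called after "Request:" in YAML: its name, and indented under it one key for each argument. play_rows: Moves the arm, as the interface text tells. Its arguments: {"type":"object","properties":{"increments":{"type":"array"}},"required":["increments"]}

```bash
mkdir -p pics; python3 - <<'E'
from workcell import manip
import cv2
s=manip.sense();print({k:s[k] for k in('time','tool_pos','orientation','contact_force','finger_gap')})
for n in("scene","top","wrist"):
    c=manip.get_calibration(n);print(n,c)
    cv2.imwrite(f"pics/{n}0.png",manip.capture(n))
E
```

```text
{'time': 0.0, 'tool_pos': array([133.74017222, 507.40290106, 230.73040901]), 'orientation': array([-1.80547075,  1.56948907, -2.06329282]), 'contact_force': array([-0.26917277, -0.64358316, -0.05854759]), 'finger_gap': 85.39615873643194}
scene {'vertical_fov': 47.13015220024579, 'cx': 282.6460469874842, 'cy': 220.73204341612194, 'extrinsics': array([[-3.62558083e-01,  5.27998387e-01, -7.67964413e-01,
         1.42599073e+03],
       [ 9.31697052e-01,  1.85730370e-01, -3.12161550e-01,
         3.08375447e+02],
       [-2.21864800e-02, -8.28686873e-01, -5.59272587e-01,
         7.01698334e+02],
       [ 0.00000000e+00,  0.00000000e+00,  0.00000000e+00,
         1.00000000e+00]])}
top {'vertical_fov': 42.223859333474095, 'cx': 290.0253230504824, 'cy': 202.8237388532504, 'extrinsics': array([[ 2.38327310e-03, -9.88939242e-01,  1.48302041e-01,
         4.16432898e+02],
       [-9.99996443e-01, -2.17926469e-03,  1.53810591e-03,
        -5.93552971e+01],
       [-1.19790389e-03, -1.48305180e-01, -9.88940918e-01,
         1.06040432e+03],
       [ 0.00000000e+00,  0.00000000e+00,  0.00000000e+00,
         1.00000000e+00]])}
wrist {'vertical_fov': 59.82621776906234, 'cx': 283.79387770629165, 'cy': 212.4006274893542, 'extrinsics': array([[ 2.54834657e-01,  9.22035103e-01,  2.91394176e-01,
         5.84318675e+01],
       [ 9.66983651e-01, -2.42557110e-01, -7.81579674e-02,
         5.27293089e+02],
       [-1.38466021e-03,  3.01690763e-01, -9.53404828e-01,
         3.73268305e+02],
       [ 0.00000000e+00,  0.00000000e+00,  0.00000000e+00,
         1.00000000e+00]])}
```

View pics/scene0.png

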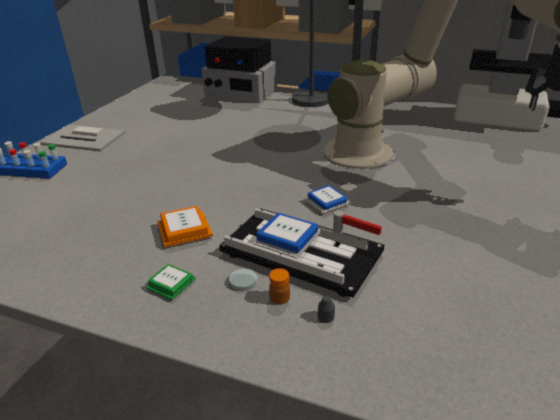

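View pics/top0.png

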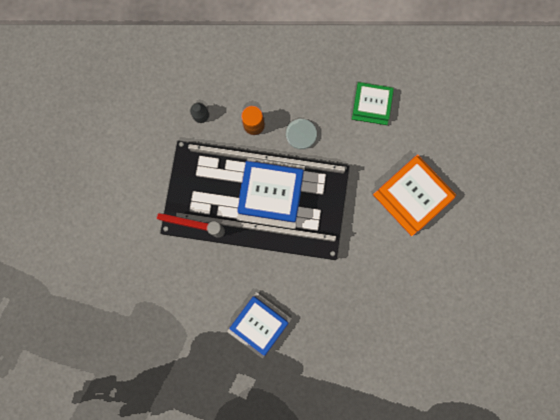

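The top view shows the stage from about (162,140) to (348,258), with the blue carrier at (270,190) and the red clip from (158,216) to a hub at (215,229). The jar, dish and lens stand on the upper (+x) side. Next I'll measure these.

```bash
cat > h.py <<'E'
import numpy as np,cv2
from workcell import manip
def ray(cal,uv,z):
    f=210/np.tan(np.radians(cal['vertical_fov']/2));E=np.array(cal['extrinsics'])
    uv=np.atleast_2d(np.float64(uv));d=np.c_[(uv[:,0]-cal['cx'])/f,(uv[:,1]-cal['cy'])/f,np.ones(len(uv))]@E[:3,:3].T
    o=E[:3,3];return o+d*((z-o[2])/d[:,2])[:,None]
def proj(cal,P):
    f=210/np.tan(np.radians(cal['vertical_fov']/2));E=np.array(cal['extrinsics'])
    p=(np.atleast_2d(P)-E[:3,3])@E[:3,:3];return p[:,:2]/p[:,2:]*f+[cal['cx'],cal['cy']]
E
python3 - <<'E'
from h import *
im=cv2.imread('pics/top0.png');c=manip.get_calibration('top')
hsv=cv2.cvtColor(im,cv2.COLOR_BGR2HSV)
roi=np.zeros(im.shape[:2],np.uint8);roi[130:270,150:360]=255
def big(m):
    cs,_=cv2.findContours(m,cv2.RETR_EXTERNAL,cv2.CHAIN_APPROX_NONE);return max(cs,key=cv2.contourArea)
blk=((im.max(2)<45)*255).astype(np.uint8)&roi
blk=cv2.morphologyEx(blk,cv2.MORPH_CLOSE,np.ones((15,15)))
k=big(blk);b=cv2.boxPoints(cv2.minAreaRect(k));print('stage box px',b)
W=ray(c,b,30);print(W.round(1),np.linalg.norm(np.roll(W,-1,0)-W,axis=1).round(1))
a=cv2.approxPolyDP(k,8,True)[:,0];print(a.tolist())
bl=cv2.inRange(hsv,(100,120,60),(125,255,255))&roi
k=big(bl);b=cv2.boxPoints(cv2.minAreaRect(k));print('car',b);W=ray(c,b,76);print(W.round(1),W.mean(0),np.linalg.norm(np.roll(W,-1,0)-W,axis=1).round(1))
rd=cv2.inRange(hsv,(0,150,60),(8,255,255))|cv2.inRange(hsv,(172,150,60),(180,255,255));rd&=roi
k=big(rd);b=cv2.boxPoints(cv2.minAreaRect(k));print('clip',b);print(ray(c,b,93).round(1))
v=im.copy();cv2.imwrite('pics/topz.png',cv2.resize(im[120:275,145:365],None,fx=3.6,fy=3.6,interpolation=cv2.INTER_CUBIC))
E
```

```text
stage box px [[160.51405 233.25584]
 [174.61734 138.76381]
 [349.99414 164.93944]
 [335.89084 259.43146]]
[[ 511.9  188.2   30. ]
 [ 696.8  167.7   30. ]
 [ 645.4 -173.7   30. ]
 [ 463.2 -144.5   30. ]] [186.  345.2 184.5 336.3]
[[178, 141], [162, 233], [336, 258], [348, 166]]
car [[235.94795 212.83817]
 [244.09822 159.86127]
 [303.9884  169.07513]
 [295.83813 222.05203]]
[[545.4  40.8  76. ]
 [644.3  27.4  76. ]
 [627.2 -83.5  76. ]
 [528.7 -68.5  76. ]] [586.38078152 -20.91970454  76.        ] [ 99.9 112.2  99.6 110.6]
clip [[156.2509  219.44585]
 [157.83934 212.13899]
 [207.3267  222.89711]
 [205.73827 230.20396]]
[[530.9 181.7  93. ]
 [544.1 179.3  93. ]
 [524.9  90.   93. ]
 [511.7  92.5  93. ]]
```

View pics/topz.png

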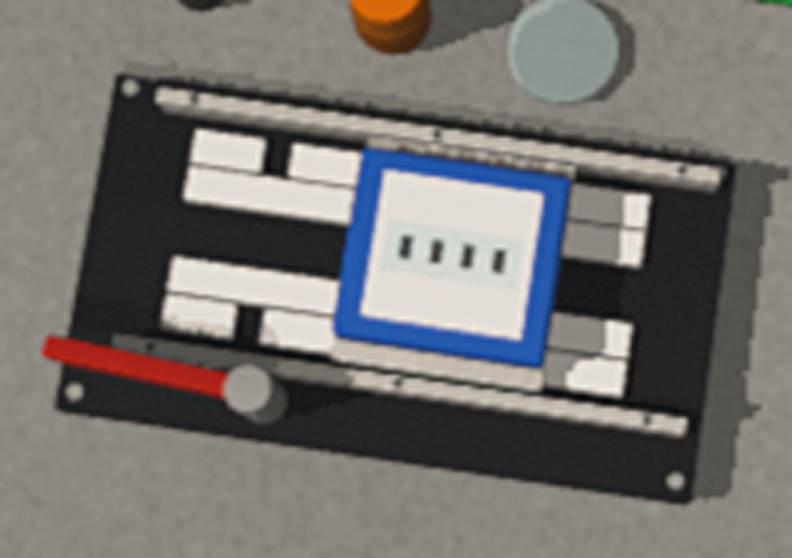

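```bash
python3 - <<'E'
from h import *
c=manip.get_calibration('top')
def z(p): return np.array(p)/3.6+[145,120]-0.36
# correspondences: px zoom, world z, stage xy
L=[((118,75),30,(80,140)),((733,161),30,(80,-200)),((160,88),52,(70.5,110)),((722,170),52,(70.5,-190)),((686,416),52,(-62.5,-190)),((688,434),52,(-70.5,-190))]
W=np.array([ray(c,z(p),h)[0,:2] for p,h,_ in L]);S=np.array([s for *_,s in L],float)
def kab(S,W):
    A=S-S.mean(0);B=W-W.mean(0);th=np.arctan2((A[:,0]*B[:,1]-A[:,1]*B[:,0]).sum(),(A*B).sum())
    R=np.array([[np.cos(th),-np.sin(th)],[np.sin(th),np.cos(th)]]);t=W.mean(0)-R@S.mean(0);return th,R,t
th,R,t=kab(S,W);print(th,t,(W-(S@R.T+t)).round(1))
car=np.array([586.4,-20.9]);print('carrier stage',R.T@(car-t))
cl=np.array([[530.9,181.7],[544.1,179.3],[524.9,90],[511.7,92.5]]);print('clip',((cl-t)@R).round(1))
hub=ray(c,z((250,388)),95)[0,:2];print('hub',R.T@(hub-t))
for n,p,h in(('jar',(392,2),65),('dish',(565,50),14)):
    print(n,R.T@(ray(c,z(p),h)[0,:2]-t))
from scipy.spatial.transform import Rotation as Ro
s=manip.sense();RT=Ro.from_euler('xyz',s['orientation']).as_matrix();print(RT.round(3),s['time'])
v=im=cv2.imread('pics/top0.png')
def P(x,y,h): return tuple(int(round(q)) for q in proj(c,[*(R@[x,y]+t),h])[0])
E
```

```text
-0.14188459937320028 [594.83746006  36.41269711] [[-0.4 -1.6]
 [ 0.7  2.6]
 [ 0.3 -0.5]
 [-1.  -0.4]
 [ 0.9  1. ]
 [-0.5 -1.1]]
carrier stage [ -0.24814149 -57.92990945]
clip [[-83.8 134.8]
 [-70.4 134.3]
 [-76.8  43.2]
 [-90.2  43.8]]
hub [-83.2893862   29.55363367]
jar [131.15535997  -6.23746489]
dish [132.85900533 -98.94103795]
[[-0.     0.255  0.967]
 [-0.001  0.967 -0.255]
 [-1.    -0.001 -0.   ]] 0.15
```

Request:
play_rows:
  increments:
    - [0, [0, -31, 37], -2]
    - [0, [0, -62, 74], -5]
    - [0, [0, -93, 111], -6.7]
    - [0, [0, -124, 148], -6.7]
    - [0, [0, -155, 185], -6.7]
    - [0, [0, -186, 222], -6.7]
    - [0, [0, -217, 259], -6.7]
    - [0, [0, -248, 296], -6.7]
    - [0, [0, -279, 333], -6.7]
    - [0, [0, -310, 370], -6.7]

```text
time: 1.15
tool_pos: [413.3, 111.6, 231.3]
orientation: [0.57, 1.571, 0.429]
contact_force: [0.8, 0.6, 0.2]
finger_gap: 0.0
```

Request:
play_rows:
  increments:
    - [0, [0, -33, 32], 0]
    - [0, [0, -66, 64], 0]
    - [0, [0, -99, 96], 0]
    - [0, [0, -132, 128], 0]
    - [0, [0, -165, 160], 0]
    - [0, [20, -199, 191], 0]
    - [0, [60, -199, 191], 0]
    - [0, [90, -199, 191], 0]
    - [0, [110, -199, 191], 0]
    - [0, [110, -199, 191], 0]

```text
time: 2.15
tool_pos: [572.3, -109.8, 118.4]
orientation: [2.897, 1.565, 2.756]
contact_force: [-0.5, 0.9, -0.2]
finger_gap: 0.1
```

```bash
cat >> h.py <<'E'
th=-0.1419;t=np.array([594.84,36.41]);R=np.array([[np.cos(th),-np.sin(th)],[np.sin(th),np.cos(th)]])
from scipy.spatial.transform import Rotation as Ro
def st():
    s=manip.sense();RT=Ro.from_euler('xyz',s['orientation']).as_matrix()
    print('t',round(s['time'],2),'stage xy',(R.T@(s['tool_pos'][:2]-t)).round(1),'z',s['tool_pos'][2].round(1),'F',(R.T@s['contact_force'][:2]).round(2),s['contact_force'][2].round(2),'tooly in stage',(R.T@RT[:2,1]).round(3))
E
python3 - <<'E'
from h import *
st()
cv2.imwrite('pics/top1.png',cv2.resize(manip.capture('top')[100:300,120:400],None,fx=2.8,fy=2.8))
cv2.imwrite('pics/w1.png',manip.capture('wrist'))
E
```

```text
t 2.15 stage xy [  -1.6 -147.9] z 118.4 F [-0.66  0.84] -0.18 tooly in stage [-0.001  1.   ]
```

View pics/top1.png

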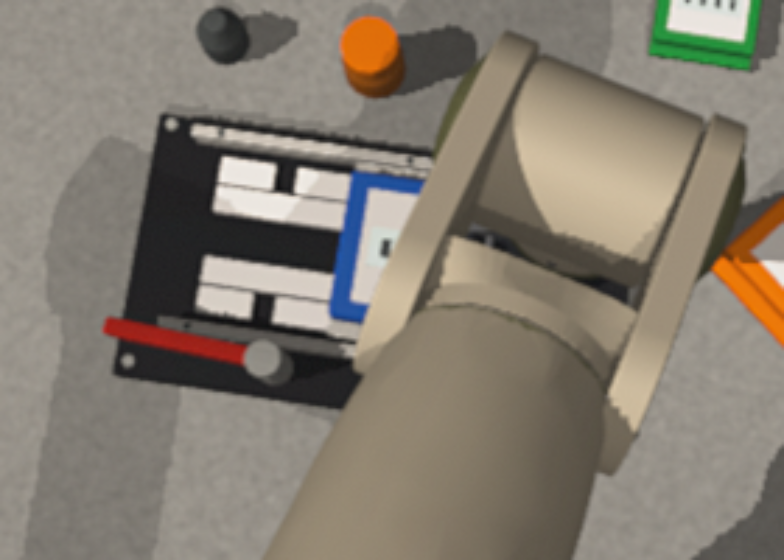

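View pics/w1.png

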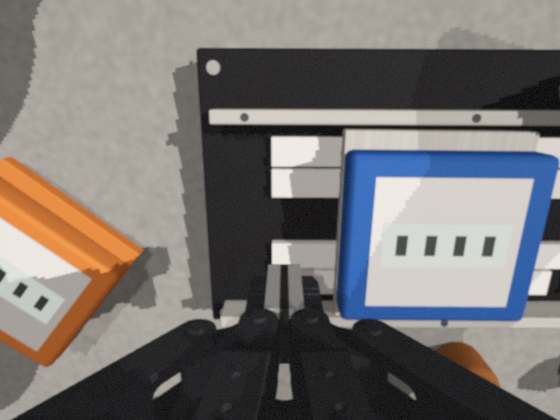

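Request:
play_rows:
  increments:
    - [0, [20, 0, 0], 0]
    - [0, [40, 0, 1], 0]
    - [0, [55, 0, 2], 0]
    - [0, [62, 0, 2], 0]
    - [0, [62, 4, 2], 0]
    - [0, [62, 8, 2], 0]
    - [0, [62, 10, 2], 0]
    - [0, [62, 12, 2], 0]
    - [0, [62, 12, 2], 0]
    - [0, [62, 12, 2], 0]

```text
time: 3.25
tool_pos: [577.5, -98.7, 59.5]
orientation: [-0.349, 1.57, -0.489]
contact_force: [-0.4, -0.3, -0.4]
finger_gap: 0.3
```

```bash
python3 - <<'E'
from h import *
st()
cv2.imwrite('pics/w2.png',manip.capture('wrist'))
E
```

```text
t 3.25 stage xy [   2.  -136.2] z 59.5 F [-0.32 -0.33] -0.36 tooly in stage [-0.001  1.   ]
```

View pics/w2.png

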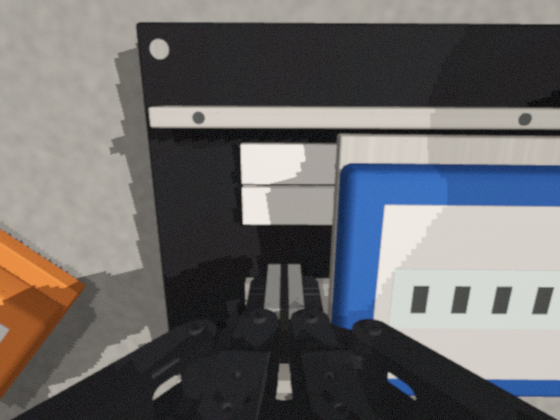

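Request:
play_rows:
  increments:
    - [0, [3, 2, -1], 0]
    - [0, [3, 4, -2], 0]
    - [0, [3, 6, -2], 0]
    - [0, [3, 8, -2], 0]
    - [0, [3, 10, -2], 0]
    - [0, [3, 12, -2], 0]
    - [0, [3, 14, -2], 0]
    - [0, [3, 16, -2], 0]
    - [0, [3, 18, -2], 0]
    - [0, [3, 20, -2], 0]

```text
time: 4.3
tool_pos: [578.3, -78.5, 56.3]
orientation: [-1.543, 1.571, -1.683]
contact_force: [-0.2, -2.3, -1.1]
finger_gap: 0.0
```

```bash
python3 - <<'E'
from h import *
st()
E
```

```text
t 4.3 stage xy [-1.000e-01 -1.161e+02] z 56.3 F [ 0.07 -2.28] -1.13 tooly in stage [-0.001  1.   ]
```

Request:
play_rows:
  increments:
    - [0, [0, 2, 0], 0]
    - [0, [0, 4, 0], 0]
    - [0, [0, 6, 0], 0]
    - [0, [0, 8, 0], 0]
    - [0, [0, 10, 0], 0]
    - [0, [0, 12, 0], 0]
    - [0, [0, 14, 0], 0]
    - [0, [0, 16, 0], 0]
    - [0, [0, 18, 0], 0]
    - [0, [0, 20, 0], 0]

```text
time: 5.3
tool_pos: [581.1, -58.6, 56.3]
orientation: [2.262, 1.571, 2.121]
contact_force: [-1.2, -2.6, -0.9]
finger_gap: -0.2
```

```bash
python3 - <<'E'
from h import *
st()
cv2.imwrite('pics/w3.png',manip.capture('wrist'))
cv2.imwrite('pics/top3.png',cv2.resize(manip.capture('top')[100:300,120:400],None,fx=2.8,fy=2.8))
E
```

```text
t 5.3 stage xy [ -0.2 -96. ] z 56.3 F [-0.82 -2.78] -0.92 tooly in stage [-0.001  1.   ]
```

View pics/w3.png

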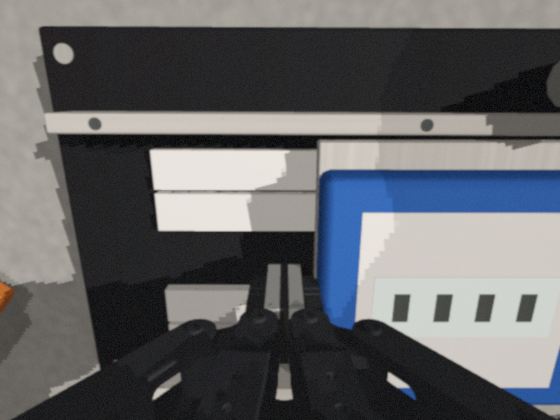

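View pics/top3.png

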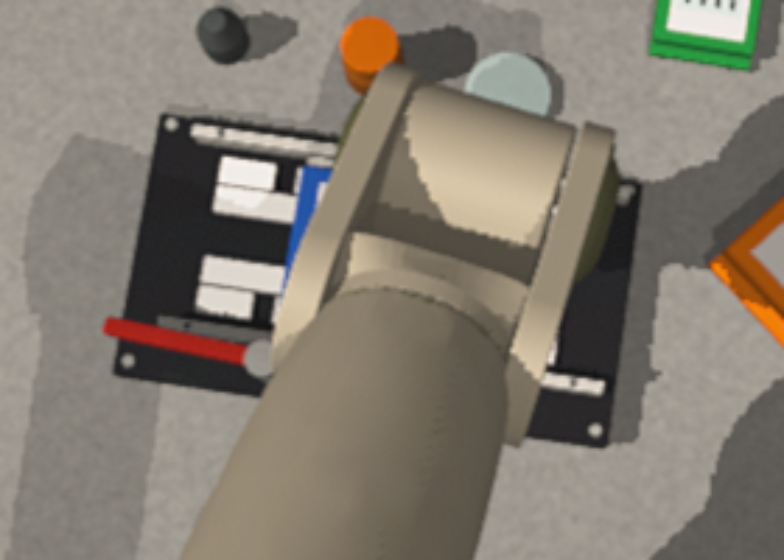

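Request:
play_rows:
  increments:
    - [0, [0, 2, 0], 0]
    - [0, [0, 4, 0], 0]
    - [0, [0, 6, 0], 0]
    - [0, [0, 8, 0], 0]
    - [0, [0, 10, 0], 0]
    - [0, [0, 12, 0], 0]
    - [0, [0, 14, 0], 0]
    - [0, [0, 15, 0], 0]
    - [0, [0, 16, 0], 0]
    - [0, [0, 17, 0], 0]

```text
time: 6.4
tool_pos: [583.5, -41.9, 56.3]
orientation: [-0.753, 1.571, -0.894]
contact_force: [-0.9, -2.7, 0.5]
finger_gap: 0.3
```

Now slow 1 mm steps, in short calls.

Request:
play_rows:
  increments:
    - [0, [0, 1, 0], 0]
    - [0, [0, 2, 0], 0]
    - [0, [0, 3, 0], 0]
    - [0, [0, 4, 0], 0]
    - [0, [0, 5, 0], 0]
    - [0, [0, 6, 0], 0]

```text
time: 7.0
tool_pos: [584.3, -36.0, 56.3]
orientation: [-0.287, 1.571, -0.428]
contact_force: [-0.4, -1.3, -0.3]
finger_gap: -0.1
```

Request:
play_rows:
  increments:
    - [0, [0, 1, 0], 0]
    - [0, [0, 2, 0], 0]
    - [0, [0, 3, 0], 0]
    - [0, [0, 4, 0], 0]

```text
time: 7.4
tool_pos: [584.9, -32.0, 56.3]
orientation: [-0.743, 1.571, -0.884]
contact_force: [0.1, -2.2, -0.4]
finger_gap: 0.1
```

Request:
play_rows:
  increments:
    - [0, [0, 1, 0], 0]
    - [0, [0, 2, 0], 0]
    - [0, [0, 3, 0], 0]
    - [0, [0, 4, 0], 0]

```text
time: 7.8
tool_pos: [585.4, -27.9, 56.3]
orientation: [2.883, 1.571, 2.742]
contact_force: [-0.6, -1.8, -0.8]
finger_gap: -0.1
```

Request:
play_rows:
  increments:
    - [0, [0, 1, 0], 0]
    - [0, [0, 2, 0], 0]
    - [0, [0, 3, 0], 0]
    - [0, [0, 4, 0], 0]

```text
time: 8.2
tool_pos: [585.6, -25.2, 56.3]
orientation: [-1.983, 1.568, -2.123]
contact_force: [-3.9, -10.9, 1.1]
finger_gap: -0.2
```

```bash
python3 - <<'E'
from h import *
st()
cv2.imwrite('pics/w4.png',manip.capture('wrist'))
cv2.imwrite('pics/s4.png',cv2.resize(manip.capture('scene')[180:330,190:400],None,fx=3.6,fy=3.6))
st()
E
```

```text
t 8.2 stage xy [ -0.4 -62.3] z 56.3 F [ -2.31 -11.35] 1.13 tooly in stage [-0.001  1.   ]
t 8.3 stage xy [ -0.5 -62.3] z 56.3 F [-2.93 -8.57] -0.3 tooly in stage [-0.001  1.   ]
```

View pics/w4.png

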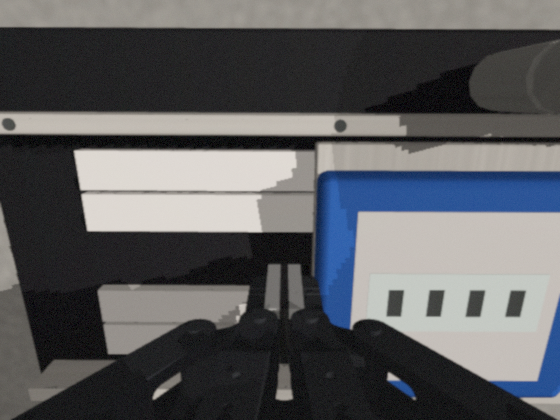

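View pics/s4.png

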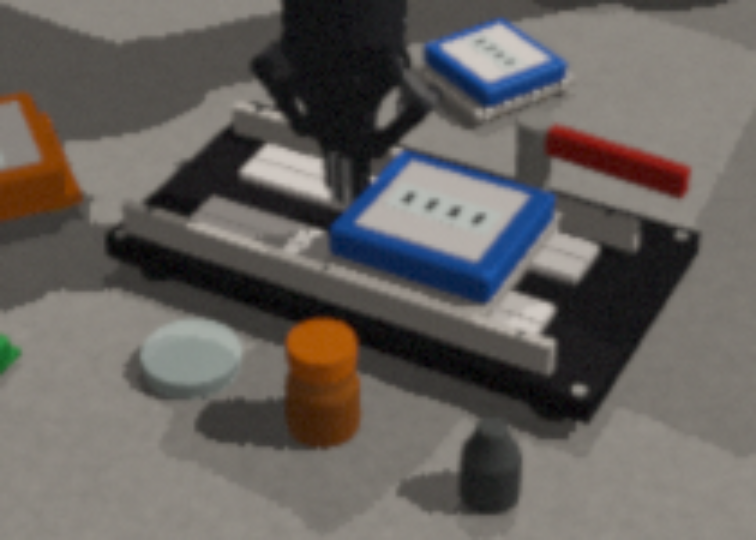

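```bash
python3 - <<'E'
from h import *
c=manip.get_calibration('wrist')
for n in('w2','w3','w4'):
    im=cv2.imread(f'pics/{n}.png');g=im.max(2)
    m=((g<90)*255).astype(np.uint8);m[:,:370]=0;m[:265]=0;m[345:]=0
    N,l,S,C=cv2.connectedComponentsWithStats(m)
    k=[C[i] for i in range(1,N) if 150<S[i,4]<1500 and S[i,3]<50 and S[i,0]+S[i,2]<560];k=np.array(sorted(k,key=lambda a:a[0]));print(n,k.round(1).tolist())
    for z in(76,70):
        W=ray(c,k,z)[:,:2];print(z,np.linalg.norm(np.diff(W,axis=0),axis=1).round(2))
E
```

```text
w2 [[387.4, 335.1], [419.4, 299.0], [460.4, 299.3], [501.4, 299.9], [542.5, 299.9]]
76 [19.47 15.64 15.64 15.61]
70 [20.42 16.4  16.4  16.38]
w3 [[387.4, 335.2], [400.8, 307.9], [442.6, 307.9], [484.3, 307.9], [526.2, 307.9]]
76 [12.97 16.03 16.03 16.04]
70 [13.61 16.81 16.81 16.82]
w4 [[387.6, 335.1], [394.7, 302.7], [434.8, 302.9], [475.0, 303.1], [515.0, 303.5]]
76 [14.63 15.32 15.33 15.32]
70 [15.34 16.07 16.08 16.07]
```

The dash spacing on the label fits a top height of 76 mm before and 70 mm now, so the carrier has dropped. The force also rose to 11 N at the stop. Backing off.

Request:
play_rows:
  increments:
    - [0, [0, -3, 0], 0]
    - [0, [0, -8, 0], 0]
    - [0, [0, -14, 0], 0]
    - [0, [0, -20, 0], 0]
    - [0, [-10, -22, 0], 0]
    - [0, [-30, -22, 0], 0]
    - [0, [-60, -22, 0], 0]
    - [0, [-90, -22, 0], 0]
    - [0, [-100, -22, 0], 0]
    - [0, [-100, -22, 0], 0]

```text
time: 9.3
tool_pos: [583.4, -46.1, 157.7]
orientation: [-0.103, 1.568, -0.244]
contact_force: [0.2, 0.2, -0.8]
finger_gap: -0.1
```

```bash
python3 - <<'E'
from h import *
st()
c=manip.get_calibration('wrist');im=manip.capture('wrist');cv2.imwrite('pics/w5.png',im)
E
```

```text
t 9.3 stage xy [  0.4 -83.3] z 157.7 F [0.13 0.23] -0.81 tooly in stage [-0.001  1.   ]
```

View pics/w5.png

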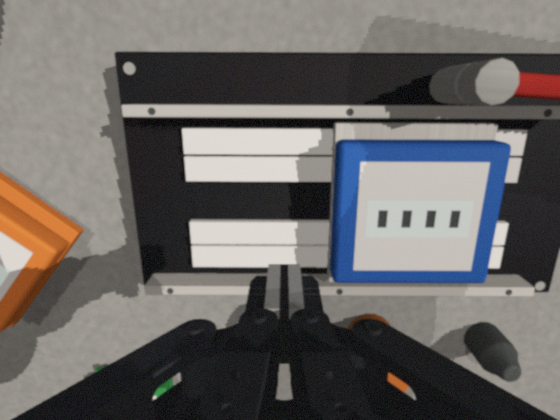

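Request:
play_rows:
  increments:
    - [0, [0, 36, -20], 0]
    - [0, [0, 72, -40], 0]
    - [0, [0, 108, -60], 0]
    - [0, [0, 144, -80], 0]
    - [0, [0, 180, -100], 0]
    - [0, [0, 203, -110], 0]
    - [0, [20, 203, -110], 0]
    - [0, [40, 203, -110], 0]
    - [0, [50, 203, -110], 0]
    - [0, [50, 203, -110], 0]

```text
time: 10.35
tool_pos: [501.4, 170.3, 104.2]
orientation: [-2.895, 1.566, -3.036]
contact_force: [-0.7, -0.6, 0.6]
finger_gap: 0.1
```

```bash
python3 - <<'E'
from h import *
st()
cv2.imwrite('pics/w6.png',manip.capture('wrist'))
cv2.imwrite('pics/s6.png',cv2.resize(manip.capture('scene')[180:330,190:400],None,fx=3.6,fy=3.6))
E
```

```text
t 10.35 stage xy [-111.5  119.3] z 104.2 F [-0.63 -0.67] 0.65 tooly in stage [-0.001  1.   ]
```

View pics/w6.png

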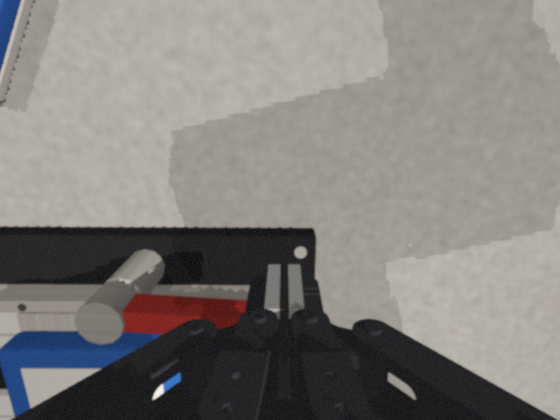

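View pics/s6.png

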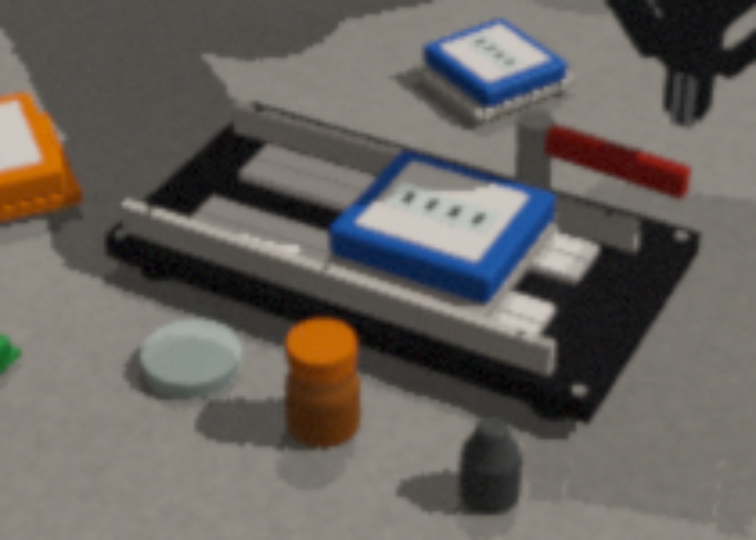

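Request:
play_rows:
  increments:
    - [0, [12, 0, 0], 0]
    - [0, [24, 0, 0], 0]
    - [0, [24, 0, 0], 0]
    - [0, [24, 0, 5], 0]
    - [0, [24, 0, 12], 0]
    - [0, [24, 0, 20], 0]
    - [0, [24, 0, 28], 0]
    - [0, [24, 0, 36], 0]
    - [0, [24, 0, 43], 0]
    - [0, [24, 0, 43], 0]

```text
time: 11.45
tool_pos: [546.0, 164.2, 82.2]
orientation: [0.196, 1.57, 0.055]
contact_force: [-0.1, -0.2, -0.3]
finger_gap: -0.3
```

```bash
python3 - <<'E'
from h import *
st()
cv2.imwrite('pics/s7.png',cv2.resize(manip.capture('scene')[180:330,190:400],None,fx=3.6,fy=3.6))
E
```

```text
t 11.45 stage xy [-66.4 119.6] z 82.2 F [-0.09 -0.21] -0.32 tooly in stage [-0.001  1.   ]
```

View pics/s7.png

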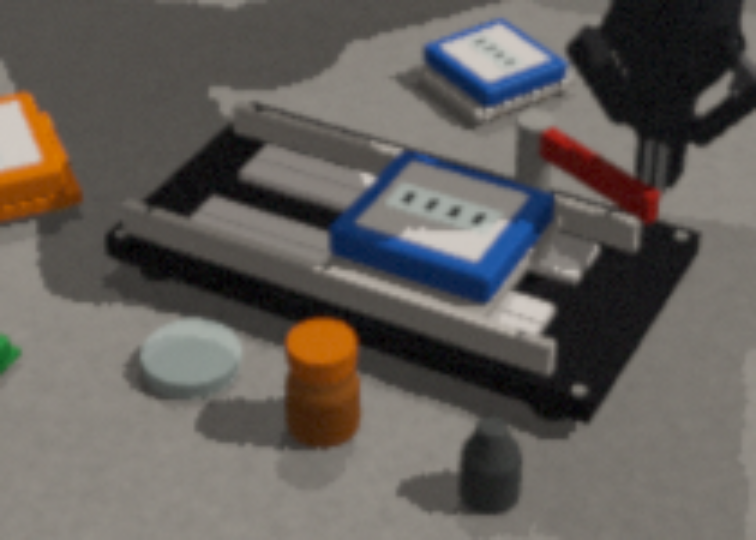

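The clip is turning as planned and stands at about 0.35 rad. Continuing the arc.

Request:
play_rows:
  increments:
    - [0, [0, -2, 8], 0]
    - [0, [0, -5, 16], 0]
    - [0, [0, -9, 24], 0]
    - [0, [0, -14, 32], 0]
    - [0, [0, -20, 39], 0]
    - [0, [0, -26, 46], 0]
    - [0, [0, -33, 52], 0]
    - [0, [0, -40, 58], 0]
    - [0, [0, -46, 61], 0]
    - [0, [0, -46, 61], 0]

```text
time: 12.5
tool_pos: [599.3, 109.4, 82.3]
orientation: [-0.53, 1.57, -0.672]
contact_force: [-0.0, 0.4, -0.2]
finger_gap: 0.1
```

```bash
python3 - <<'E'
from h import *
st()
cv2.imwrite('pics/s8.png',cv2.resize(manip.capture('scene')[180:330,190:400],None,fx=3.6,fy=3.6))
E
```

```text
t 12.5 stage xy [-5.9 72.9] z 82.3 F [-0.06  0.39] -0.24 tooly in stage [-0.  1.]
```

View pics/s8.png

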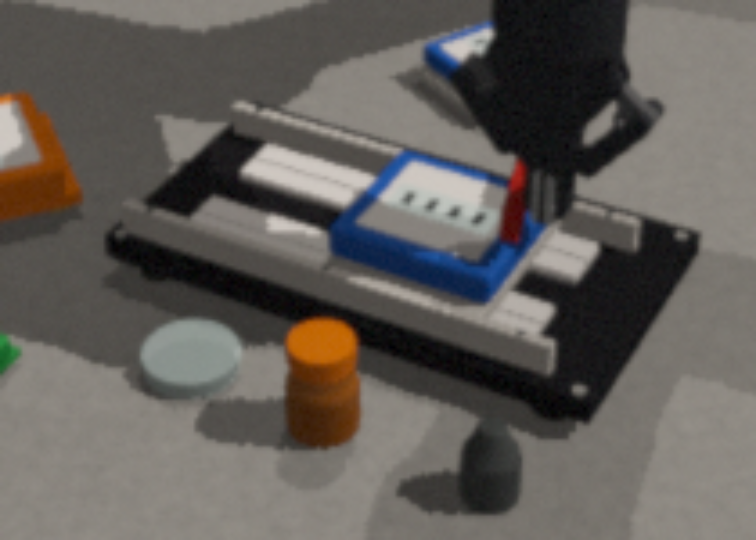

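Request:
play_rows:
  increments:
    - [0, [0, -3, 1], 0]
    - [0, [0, -6, 2], 0]
    - [0, [0, -9, 3], 0]
    - [0, [0, -12, 3], 0]
    - [0, [0, -15, 3], 0]
    - [0, [0, -17, 3], 0]
    - [0, [0, -19, 3], 0]

```text
time: 13.25
tool_pos: [599.4, 91.0, 82.4]
orientation: [0.14, 1.57, -0.001]
contact_force: [1.0, 1.9, 0.3]
finger_gap: -0.2
```

```bash
python3 - <<'E'
from h import *
st()
cv2.imwrite('pics/s9.png',cv2.resize(manip.capture('scene')[180:330,190:400],None,fx=3.6,fy=3.6))
cv2.imwrite('pics/w9.png',manip.capture('wrist'))
E
```

```text
t 13.25 stage xy [-3.2 54.6] z 82.4 F [0.7  2.06] 0.34 tooly in stage [-0.001  1.   ]
```

View pics/s9.png

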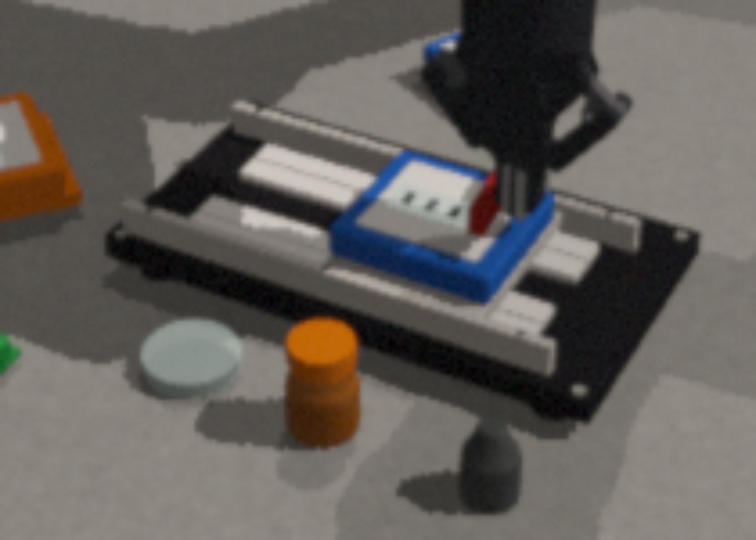

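View pics/w9.png

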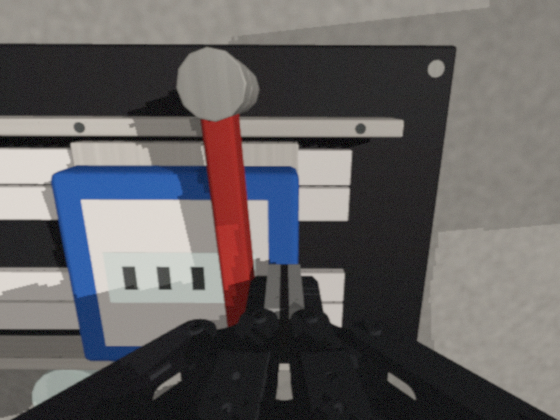

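Request:
play_rows:
  increments:
    - [0, [0, -2, 0], 0]
    - [0, [0, -4, 0], 0]
    - [0, [0, -5, 0], 0]
    - [0, [0, -6, 0], 0]
    - [0, [0, -6, 0], 0]

```text
time: 13.85
tool_pos: [598.4, 85.1, 82.3]
orientation: [-2.566, 1.571, -2.707]
contact_force: [0.7, -0.4, 0.7]
finger_gap: 0.1
```

Now retract along +y, then up, and look from the wrist and top cameras.

Request:
play_rows:
  increments:
    - [0, [0, 4, 0], 0]
    - [0, [0, 12, 0], 0]
    - [0, [0, 22, 0], 0]
    - [0, [-20, 25, 0], 0]
    - [0, [-50, 25, 0], 0]
    - [0, [-85, 40, 0], 0]
    - [0, [-110, 70, -20], 0]
    - [0, [-110, 105, -50], 0]
    - [0, [-110, 140, -80], 0]
    - [0, [-110, 140, -80], 0]

```text
time: 14.85
tool_pos: [536.0, 239.9, 192.7]
orientation: [2.195, 1.57, 2.059]
contact_force: [0.8, -0.7, -0.3]
finger_gap: -0.2
```

Request:
play_rows:
  increments:
    - [0, [0, 35, -35], 0]
    - [0, [0, 70, -70], 0]
    - [0, [0, 70, -105], 0]
    - [0, [0, 70, -105], 0]
    - [0, [0, 70, -105], 0]

```text
time: 15.35
tool_pos: [444.8, 319.5, 192.6]
orientation: [0.19, 1.57, 0.05]
contact_force: [1.5, -0.3, -0.2]
finger_gap: -0.0
```

```bash
python3 - <<'E'
from h import *
st()
im=manip.capture('top');c=manip.get_calibration('top')
cv2.imwrite('pics/topA.png',cv2.resize(im[90:280,145:365],None,fx=3,fy=3))
hsv=cv2.cvtColor(im,cv2.COLOR_BGR2HSV)
roi=np.zeros(im.shape[:2],np.uint8);roi[130:270,150:360]=255
rd=(cv2.inRange(hsv,(0,150,60),(6,255,255))|cv2.inRange(hsv,(172,150,60),(180,255,255)))&roi
cs,_=cv2.findContours(rd,cv2.RETR_EXTERNAL,cv2.CHAIN_APPROX_NONE);k=max(cs,key=cv2.contourArea)
print('clip stage',((ray(c,cv2.boxPoints(cv2.minAreaRect(k)),93)[:,:2]-t)@R).round(1))
bl=cv2.inRange(hsv,(100,120,60),(125,255,255))&roi
p=cv2.findNonZero(bl);print('carrier box',((ray(c,cv2.boxPoints(cv2.minAreaRect(p)),70)[:,:2]-t)@R).round(1))
cv2.imwrite('pics/sA.png',cv2.resize(manip.capture('scene')[180:330,190:400],None,fx=3.6,fy=3.6))
E
```

```text
t 15.35 stage xy [-188.6  259. ] z 192.6 F [ 1.51 -0.06] -0.22 tooly in stage [-0.002  1.   ]
clip stage [[-71.1  36.6]
 [ 19.6  36.7]
 [ 19.3  23.6]
 [-71.4  23.6]]
carrier box [[-49.8  61.6]
 [ 50.3  64.3]
 [ 50.2 -47.7]
 [-49.7 -48.9]]
```

View pics/topA.png

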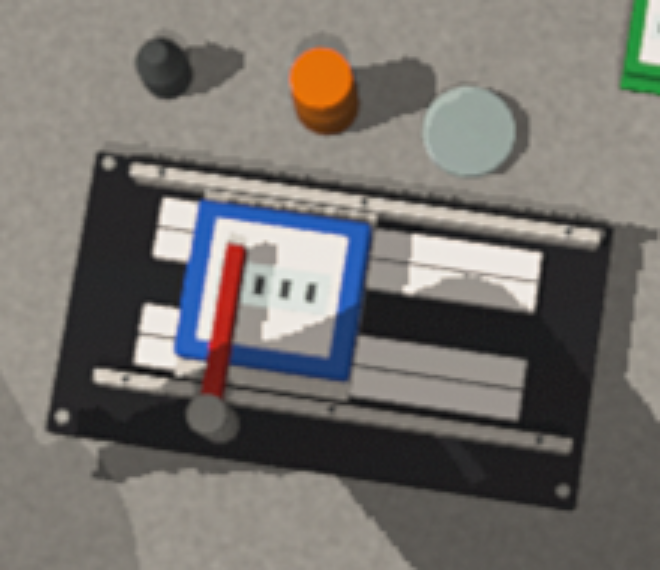

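View pics/sA.png

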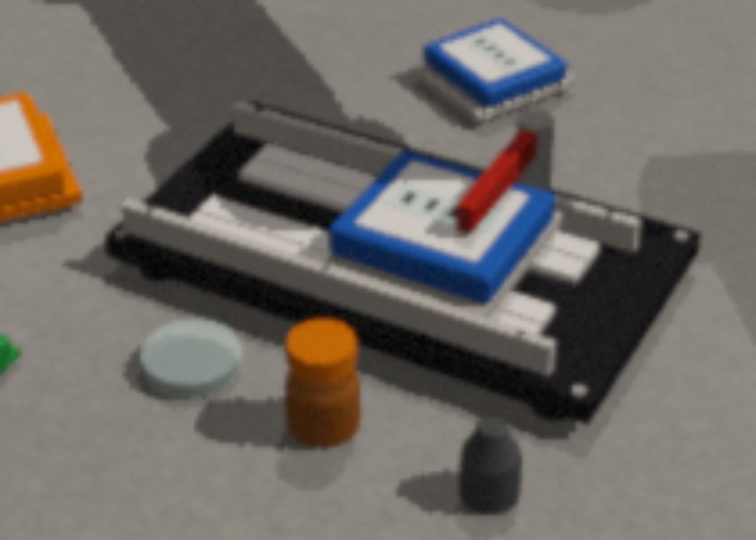

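The clip lies along +x, at about 1.57 rad. The carrier is seated at about x = 0, y = +7 mm. The jar, dish and lens are still in place, and the robot is clear. Handing in.

```bash
python3 -c "
from workcell import manip
print(manip.job_done())"
```

```text
the job is handed in; nothing more can be done
None
```

I pushed the carrier with the shut fingertips until it dropped into the notches, swung the red clip across it, backed clear and handed the job in at about 15.4 s. The hand-in gives no verdict, so these are my own checks:

- **Carrier push:** it slid at about 1 to 3 N, and the force rose to about 11 N when it met the stop.
- **Carrier seated:** the spacing of the dashes on the carrier's label fits a top height of 70 mm, against 76 mm before the drop. Its rear-to-front centre is about +7 mm from the stage's centre.
- **Clip:** it lies along the stage's +x, at about 1.57 rad measured from the top camera.
- **Surroundings:** the jar, dish and lens look unmoved in the last pictures, though I did not measure their positions.
- **Robot:** about 200 mm clear of everything, with the last force readings up to 1.5 N (earlier free-air readings stayed at or below about 1 N).
- **Disagreement:** dead reckoning from the push put the carrier at about +3 mm in y, while the top view gave about +7 mm. Both are well within the 30 mm limit.

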